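Clear and work a treadle press to drive a vent plug home

TASK

A screwdriver has been left under the treadle of the small bench press: take it out and lay it flat in the metal tool tray. Then slide the ballast along the bench, without lifting it, between the press's guide rails until it is square against the back stop, and push the treadle down to its stop for a second so that the press (not the gripper) drives the vent plug home; finally let the treadle rise fully, leaving the ballast in the nest. Leave the other things on the bench where they are.

Things in the scene. Friction and masses are not known exactly. Their poses are not given: they have to be found in the camera images.
- press: Low steel and grey bench press, fixed, right of the vice. Origin on the bench top under its cross shaft, which lies along the press's y, 45 mm high. Its front (entry side) looks to -x; z up. At y = 0 is the nest, at y = +105 mm the treadle; both treadle and press arm reach forward from the shaft. Bearing blocks at y = -55 and +145 mm, 62 mm high, 34 mm along x.
- press_foot (a point): Centre of the underside of the pressing foot (24 x 30 mm) under the end of the press arm. The arm is 24 mm wide, lies over the nest at y = 0 and ends at x = -75 mm of the press frame; its top is at most 76 mm high, the foot is 49 mm above the bench when up and 33 mm when down.
- treadle (a joint): Hinge of treadle and press arm, rad (one rigid rocker on the shaft). 0 = up, where a spring holds it; 0.28 = down on its stop. Pushing on the pad it takes about 3 N at the start and about 11 N at the stop with a plug under the foot. It springs back by itself when let go. A screwdriver under it keeps it from reaching its stop.
- treadle_pad (a point): Centre of the top of the treadle's rubber-faced pad (46 mm along x, 54 mm along y). In the press frame it is at x = -95, y = +105 mm and 40 mm high when up, sloping 0.28 rad (front edge higher); at x = -90 mm, 14 mm high and level when down on its stop. Moves with the treadle.
- nest (a point): Point on the bench top at x = -61, y = 0 mm of the press frame, with its axes: the plug must stand over it. The nest is a channel 98 mm wide between rails 14 mm high, from the back stop (face at x = -35 mm of the press, 22 mm high) forward to x = -90 mm, then flaring to about 130 mm wide at x = -108 mm. It has no floor: the ballast slides on the bench top.
- ballast: Grey flat metal box, 0.25 to 0.4 kg, in front of the nest. Origin at its underside. Box x -28 to +38, y -38 to +38, 30 mm high; ears 4 mm thick to y = -45/+45 at x -7 to +18; black socket on its front face to x = -38 (y -10 to +14, z 6 to 24 mm). Starts turned under 0.25 rad to the press. Home: +x face on the back stop, origin at x = -73, y within 4 mm of 0 in the press frame.
- plug_top (a point): Top centre of the round black vent plug (17 mm head) that stands 8 mm proud of the ballast's cover, at x = +12, y = 0, z = 38 mm of the ballast before it is driven.
- plug (a joint): How far the plug has been driven down into the cover, m: 0 at the start, 0.006 at most; it needs 6 N and stays where it is pushed. The press at its stop drives it 0.005 or a little more.
- screwdriver: Screwdriver lying on the bench, 145 mm long, 50 g. Origin at mid length at its underside. Handle 24 mm thick from y = -13 to +72 mm (axis 14 mm above the bench), thin blade 6 mm thick to y = -72 mm. At the start its blade lies under the treadle pad and its handle sticks out at the front, towards the robot, free to be gripped from above. It can be drawn straight out by its handle.
- tool_tray: Empty open aluminium tray, fixed, 190 mm (its x) by 110 mm (its y), rim 24 mm high, walls and floor 3 mm thick. Origin at the centre of its underside; near the front edge of the bench left of the vice, long side along the bench edge.
- halo_ring: White trim ring lying behind the vice, 85 x 94 x 9 mm; bystander. Origin at the centre of its underside.
- projector: White lamp projector, 77 x 79 x 74 mm, on the right; bystander. Origin at the centre of its underside.
- bulb: Small halogen bulb standing on its collar, 46 mm high, on the right; bystander. Origin at the centre of its underside.
- relay: Small black relay block, 30 x 28 x 37 mm, just left of the vice; bystander. Origin at the centre of its underside.
- rubber_cap: Black rubber dust cap, 72 mm wide, 26 mm high, at the left; bystander. Origin at the centre of its underside.

How it is judged (in metres and radians):
On the way, in this order (a step that is already met when the one before it is completed fails the run):
1. the screwdriver lies in the tool tray, let go (x of screwdriver in the frame of tool_tray between -0.04 and 0.04 m and y of screwdriver in the frame of tool_tray between -0.05 and 0.05 m and z of screwdriver in the frame of tool_tray between -0.005 and 0.025 m and angle between screwdriver's own y axis and vertical between 1.47 and 1.65 rad and contact force between the fingers and screwdriver below 0.2 N and linear speed of screwdriver below 0.05 m/s), for 0.2 s.
2. the ballast stands home in the nest, plug over the nest point within 9 mm, treadle still up (horizontal distance between plug_top and nest below 0.009 m and angle between the x axis of ballast and the x axis of press, either way round below 0.12 rad and value of joint treadle below 0.05 rad and value of joint plug below 0.001 m), for 0.2 s.
3. the treadle is held down on its stop and the plug is driven (horizontal distance between plug_top and nest below 0.009 m and angle between the x axis of ballast and the x axis of press, either way round below 0.12 rad and value of joint treadle above 0.262 rad and value of joint plug above 0.0042 m), for 0.5 s.
At the end, for the whole second after the job is handed in: The screwdriver lies flat in the tray; the ballast stands in the nest with its plug within 9 mm of the nest point and turned less than 0.12 rad from the press; the plug is driven at least 4.2 mm; the treadle is fully up (below 0.02 rad); all at rest (x of screwdriver in the frame of tool_tray between -0.04 and 0.04 m and y of screwdriver in the frame of tool_tray between -0.05 and 0.05 m and z of screwdriver in the frame of tool_tray between -0.005 and 0.025 m and angle between screwdriver's own y axis and vertical between 1.47 and 1.65 rad and horizontal distance between plug_top and nest below 0.009 m and angle between the x axis of ballast and the x axis of press, either way round below 0.12 rad and value of joint plug above 0.0042 m and value of joint treadle below 0.02 rad and linear speed of each of ballast, screwdriver below 0.02 m/s); the robot touches nothing.
It fails at once if the robot presses the plug itself (contact force between the fingers and plug above 1.5 N or contact force between the arm and plug above 1.5 N).
It fails at once if the ballast is lifted off the bench (height (world z) of ballast above 0.015 m).
It fails at once if another thing on the bench is disturbed (moved over 30 mm) (distance of halo_ring from where it was at the start of the episode above 0.03 m or distance of projector from where it was at the start of the episode above 0.03 m or distance of bulb from where it was at the start of the episode above 0.03 m or distance of relay from where it was at the start of the episode above 0.03 m or distance of rubber_cap from where it was at the start of the episode above 0.03 m).
It also fails if it takes over 72 s, if anything falls off the work surface, if the arm or the gripper's body presses on something with over 40 N, if the wrist force passes 120 N, or if a joint passes its speed limit or range.

ROBOT

A 7-joint arm with a two-finger parallel gripper is mounted at the origin on a cart in front of the work surface, level with it; the furniture and walls round the work are solid. World frame = base frame: x ahead of the robot, y to its left, z up, the work surface at z = 0. Lengths are in mm, angles in rad, forces in N, time in s.
With the tool pointing down it reaches from about 400 to 875 mm from the base axis. Payload 4.4 kg.
Tool frame: the origin (TCP) lies on the centre line of the jaws, within the pads' length; the fingertips stand 11 mm ahead of it and the grasp point (between the pads) lies 8 mm behind it (ctrl.tips_ahead is the distance from the TCP to the fingertips, in mm); z points along the fingers, y is the line along which they close (so a half turn about z gives the same grasp; the last joint's range is limited). The gripper opens to 85 mm and grips with 20 to 120 N. Pads are 22 mm wide; open, the fingers measure 114 mm over their backs; the gripper's body (76 mm by 85 mm) begins 54 mm behind the grasp point. The pads swing forward as they close: fully open they stand 13 mm farther back than shut.
Start: joints at [1.125, 0.628, 0.038, 1.517, -0.027, 0.996, -0.02], TCP at [241.006, -603.684, 218.313] pointing down, gripper open.
Joint ranges: [-3.06, 3.06], [-0.37, 2.12], [-1.25, 1.32], [0.18, 2.47], [-1.1, 4.24], [0.23, 1.98], [-2.94, 2.94]. Speed limits (rad/s): [2.57, 2.57, 3.14, 3.14, 3.14, 3.14, 3.14].

INTERFACE

Orientations are given as [roll, pitch, yaw] about the fixed x, y, z axes, in that order (R = Rz(yaw) Ry(pitch) Rx(roll)).
In Python, from cell import ctrl, eyes, job gives the robot as it stands. The module is installed in compiled form; this text tells all that it offers.
- The arm moves only by the tool carry_out, never from a script. Its argument "moves" is a list of rows, each an object of numbers: "tx", "ty", "tz": the shift along the tool's x, y, z as a fraction of full scale; "twist": the turn about the tool's z as a fraction of full scale; "fingers": the opening, from 0 (shut) to 1 (fully open). In form: [{"tx": .., "ty": .., "tz": .., "twist": .., "fingers": ..}, ...]. A call has 1 to 12 rows; each row shifts and turns the commanded pose from where the row before left it, along the tool's axes as they then stand; what a row does not reach is not made up. Full scale, the value 1, is 0.3 m for a shift and pi rad for a turn. A row lasts 1/8 s, in which the tool goes at most 62.5 mm and 10.7 degrees, less where a joint would pass 70% of its speed; a pose out of reach is approached as far as the arm can. A call with a number of a shift or a turn outside -1 to 1 is refused whole. A call with a gripper value outside its range is refused whole. The fingers move at their own pace and stop on an object; the grip force is fixed at half the most. Time passes only in rows, so rows that do not move let the fingers close. It gives the time, the measured TCP pose, the force, the opening and the grip force at its end, in the units of the state.
- ctrl.read_state(): the state, without advancing time (a new reading comes with each control period).
- eyes.get_image(name): name is "side" or "top"; returns a dict with "color" (384x512x3 uint8, blue, green, red), "fovy" (degrees; the focal length in pixels is half the picture's height over the tangent of half this angle, whatever the lens; pixels are square), "cx", "cy" (the principal point, pixels), "k1" (the pictures are not rectified: a ray, as slopes to the right and down, at radius r is drawn at 1 + k1 r^2 times it, then the intrinsics apply), "world_from_camera" (4x4, takes a point from camera to world coordinates). Camera axes: x right, y up, looking along -z (the intrinsics and any distortion apply to the point x, -y, -z); pixel columns grow to the right and rows downward; lengths in mm; the calibration is good to about 2 mm. A picture is of the moment at which its call begins. There is no depth.
- job.finish_job(): hands the job in; it is judged then, once.
The state is a dict: "clock": time; "qpos": joint angles; "qd": joint speeds; "tau": joint torques, N m; "eef_pos": TCP position; "tool_rot": TCP orientation; "force": force on the tool from outside, world axes, zero at the start; "torque": the same for the moment, N m; "width": finger opening in mm; "gripper_force": force on a finger pad.
Only numpy, scipy, OpenCV 4.12 (cv2) and the standard library are available. Lean on these libraries where they do the work, as an engineer would, in place of code of your own. Each camera call takes 0.05 s, during which the arm holds its last target. There are 200 camera calls.

## Working session

There is one attempt and no reset: what is moved stays moved. The work goes in short steps, Python scripts to look and compute and a tool call to move; the robot and the scene stay as the last step left them, time stands still between calls to the robot, and variables do not carry over. Pictures are saved under pics/ and viewed, at most 10 in all, crops included, and the job is handed in when it is done.

Besides the shell and the picture viewer there is one more tool, called after ">>>" as a command line: name --argument value ..., lists and objects as JSON in quotes. carry_out: Moves the arm, as the interface text tells. Its arguments: {"type":"object","properties":{"moves":{"type":"array","items":{"type":"object","properties":{"tx":{"type":"number","minimum":-1,"maximum":1},"ty":{"type":"number","minimum":-1,"maximum":1},"tz":{"type":"number","minimum":-1,"maximum":1},"twist":{"type":"number","minimum":-1,"maximum":1},"fingers":{"type":"number"}}}}},"required":["moves"]}

```bash
mkdir -p pics; cat > h.py <<'E'
import numpy as np, cv2
from cell import ctrl, eyes, job
def snap(n,f):
    im=eyes.get_image(n); cv2.imwrite('pics/'+f,im['color']); return im
def K(im):
    f=192/np.tan(np.radians(im['fovy'])/2); return np.array([[f,0,im['cx']],[0,f,im['cy']],[0,0,1.]]),np.array([im['k1'],0,0,0,0.])
def px2w(im,uv,z):
    k,d=K(im); p=cv2.undistortPoints(np.array([[uv]],float),k,d)[0,0]
    T=np.array(im['world_from_camera']); r=T[:3,:3]@np.array([p[0],-p[1],-1]); o=T[:3,3]
    return o+r*(z-o[2])/r[2]
def w2px(im,P):
    k,d=K(im); T=np.array(im['world_from_camera']); c=(np.atleast_2d(P)-T[:3,3])@T[:3,:3]
    return cv2.projectPoints(c*[1,-1,-1],np.zeros(3),np.zeros(3),k,d)[0][:,0]
E
python3 - <<'E'
from h import *
import pickle
for n in('top','side'):
    im=snap(n,n+'0.png'); pickle.dump(im,open(n+'0.pkl','wb'))
    print(n,im['fovy'],im['cx'],im['cy'],im['k1'],np.round(im['world_from_camera'],2).tolist())
    c=cv2.resize(im['color'],(768,576),interpolation=cv2.INTER_CUBIC); cv2.imwrite('pics/'+n+'0b.png',c)
print(ctrl.read_state(),ctrl.tips_ahead)
E
```

```text
top 42.92734088952924 252.05232362794354 191.31140497531115 -0.09596071777704282 [[0.03, 1.0, -0.06, 408.98], [-1.0, 0.03, -0.0, -66.7], [-0.0, 0.06, 1.0, 2020.05], [0.0, 0.0, 0.0, 1.0]]
side 44.9133310091714 259.0729460564449 189.18638838238533 0.006020800435879415 [[0.83, 0.2, -0.52, -377.98], [-0.56, 0.29, -0.78, -1426.4], [-0.01, 0.94, 0.35, 678.61], [0.0, 0.0, 0.0, 1.0]]
{'clock': 0.1, 'qpos': array([ 1.12521068,  0.6292352 ,  0.03841626,  1.51824705, -0.02703259,
        0.99631324, -0.01997868]), 'qd': array([ 0.00064109, -0.00158171,  0.00059095, -0.00247899,  0.00133662,
        0.00087718,  0.00132804]), 'tau': array([ 3.43923086e-03, -5.64518523e+01,  1.23088863e+00, -1.93968576e+01,
        1.13672821e-02,  5.43425238e-03,  2.44653143e-05]), 'eef_pos': array([ 240.80983278, -603.1292203 ,  217.4991823 ]), 'tool_rot': array([-3.13990610e+00, -2.84875218e-05,  3.79812735e-01]), 'force': array([ 0.3012784 , -0.29169567, -0.59214948]), 'torque': array([ 0.03742328, -0.01618822, -0.03070068]), 'gripper_force': 0.0, 'width': 85.35737307887841} 11.0
```

View pics/top0b.png

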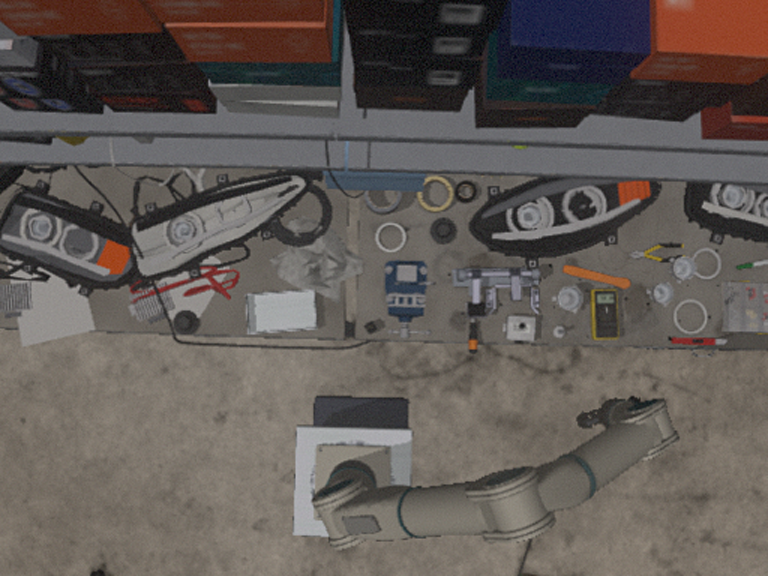

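View pics/side0b.png

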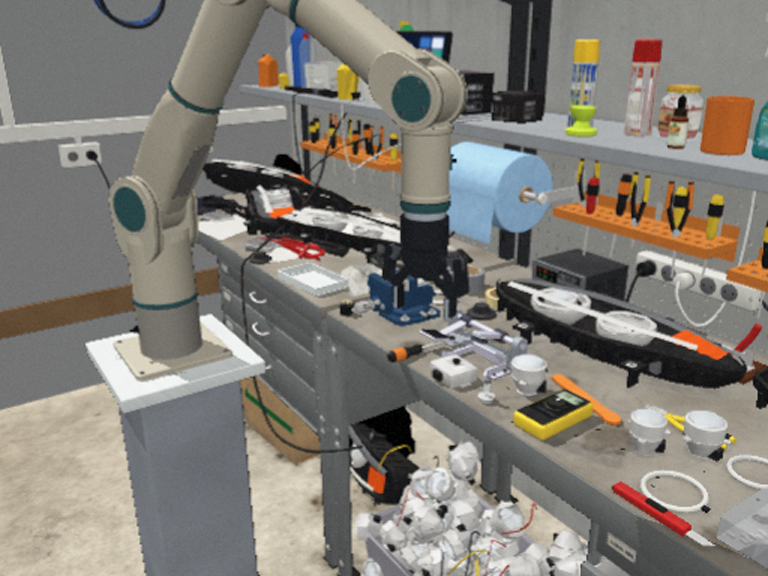

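The top view shows the press at about (450–540, 262–330), with the orange screwdriver handle at (473,340), the ballast at (520,327) and the tray at (282,312). The side view agrees with this layout. I'll enlarge crops of both views for measuring.

```bash
python3 - <<'E'
from h import *
import pickle
t=pickle.load(open('top0.pkl','rb'));s=pickle.load(open('side0.pkl','rb'))
a=t['color'][168:240,292:372]; a=cv2.resize(a,None,fx=8,fy=8,interpolation=cv2.INTER_CUBIC)
b=s['color'][205:275,250:370]; b=cv2.resize(b,None,fx=6,fy=6,interpolation=cv2.INTER_CUBIC)
cv2.imwrite('pics/ct.png',a);cv2.imwrite('pics/cs.png',b)
E
```

```text
(no output)
```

View pics/ct.png

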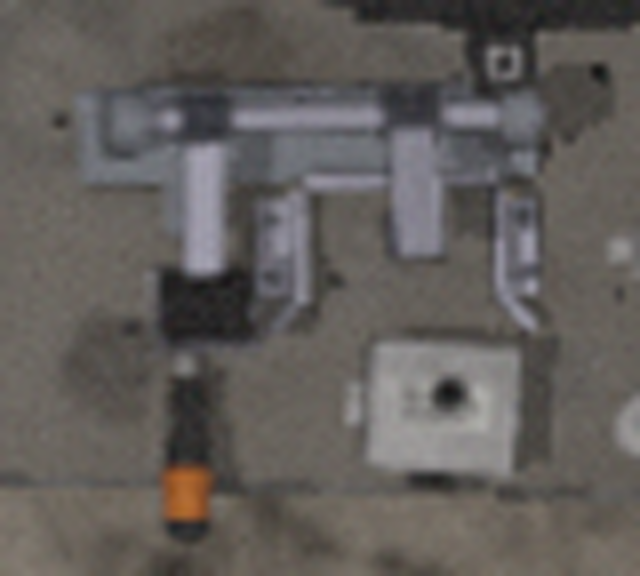

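View pics/cs.png

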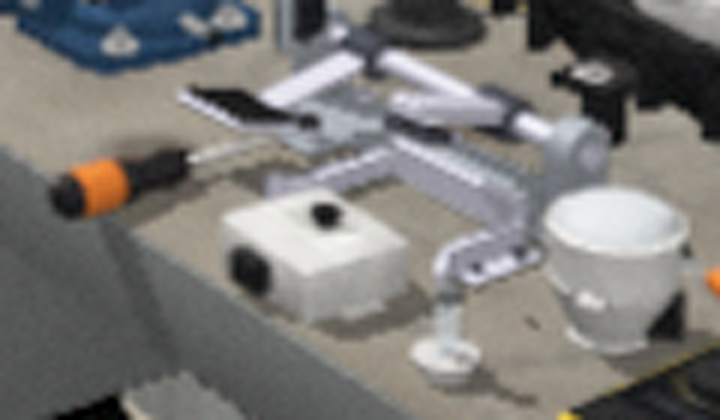

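The top crop shows the plug at (448,393), ballast top corners at (375,342), (522,345), (518,472) and (370,465), and the pad centre at (205,306). The arm end is at (418,252), the handle runs from (187,375) to (187,538), and the bearing blocks are at (128,120) and (521,118). The side crop confirms the blade under the pad and the socket facing the robot.

```bash
python3 - <<'E'
from h import *
import pickle
from scipy.optimize import least_squares
t=pickle.load(open('top0.pkl','rb'))
c=lambda x,y:(292+(x+.5)/8-.5,168+(y+.5)/8-.5)
w=lambda x,y,z:px2w(t,c(x,y),z)
def fit(M,U):
    M=np.array(M,float);U=np.array([c(*u) for u in U])
    def W(p):
        C,S=np.cos(p[2]),np.sin(p[2]);return np.c_[p[0]+C*M[:,0]-S*M[:,1],p[1]+S*M[:,0]+C*M[:,1],M[:,2]]
    r=least_squares(lambda p:(w2px(t,W(p))-U).ravel(),[600,-200,0],x_scale=[100,100,.1],loss='soft_l1');return r.x,r.fun.reshape(-1,2)
print('press',*fit([[0,145,62],[0,-55,62],[-95,105,40],[-75,0,72]],[(128,121),(521,118),(205,306),(418,252)]))
print('ballast',*fit([[38,38,30],[38,-38,30],[-28,-38,30],[-28,38,30],[12,0,38]],[(375,342),(522,345),(518,472),(370,465),(448,393)]))
print('bal', 'sd end/start',w(187,538,14),w(187,375,14),'edge',w(50,485,0),w(450,488,0), 'stop',w(345,183,22),'flare',w(535,325,14),w(275,330,14),'rails in',w(498,240,14),w(310,240,14))
for u in [(248,292),(316,290),(319,328),(252,333)]: print('tray',px2w(t,(u[0]/1.5-.17,u[1]/1.5-.17),24))
E
```

```text
press [ 5.81069009e+02 -4.23557167e+02  4.02608260e-02] [[-0.2051862  -0.38235094]
 [ 0.0274235  -0.65815375]
 [-0.11888235  0.12325695]
 [ 0.30473225  1.23108169]]
ballast [ 4.29860940e+02 -4.48581901e+02 -1.32811724e-02] [[-1.30348749e-01 -4.18814602e-01]
 [-4.14930568e-02 -7.82002911e-02]
 [-2.73541511e-03  2.04574708e-01]
 [ 3.58043646e-04  3.82880208e-01]
 [ 1.75686585e-01 -9.53377819e-02]]
bal sd end/start [ 364.19144107 -319.41326075   14.        ] [ 447.70468789 -317.71831331   14.        ] edge [ 389.40535679 -249.74756118    0.        ] [ 392.97553393 -457.20583388    0.        ] stop [ 548.14710414 -396.23243148   22.        ] flare [ 477.97993251 -497.24423805   14.        ] [ 471.98469638 -362.64836284   14.        ] rails in [ 521.34758657 -477.38986312   14.        ] [ 518.79971734 -379.91726815   14.        ]
tray [512.82031972 299.6799636   24.        ]
tray [523.28339666 113.19190853  24.        ]
tray [419.84961583 101.72613673  24.        ]
tray [401.06843797 284.55828111  24.        ]
```

>>> carry_out --moves '[{"twist":0.04,"fingers":0.65},{"twist":0.04,"fingers":0.65},{"twist":0.04,"fingers":0.65},{"tx":0.0705,"ty":-0.119,"tz":0.04,"fingers":0.65},{"tx":0.0705,"ty":-0.119,"tz":0.04,"fingers":0.65},{"tx":0.0705,"ty":-0.119,"tz":0.04,"fingers":0.65},{"tx":0.0705,"ty":-0.119,"tz":0.04,"fingers":0.65},{"tx":0.0705,"ty":-0.119,"tz":0.04,"fingers":0.65},{"tx":0.0705,"ty":-0.119,"tz":0.04,"fingers":0.65},{"tx":0.0705,"ty":-0.119,"tz":0.04,"fingers":0.65},{"tx":0.0705,"ty":-0.119,"tz":0.04,"fingers":0.65},{"fingers":0.65}]'

```text
validation failed for argument at $.mo...
```

>>> carry_out --moves '[{"tx":0,"ty":0,"tz":0,"twist":0.04,"fingers":0.65}]'

```text
clock: 0.22
eef_pos: [240.8, -603.3, 217.7]
tool_rot: [-3.14, -0.0, 0.251]
force: [-0.6, -0.7, 0.3]
width: 70.3
gripper_force: 0.0
```

>>> carry_out --moves '[{"tx":0,"ty":0,"tz":0,"twist":0.04,"fingers":0.65},{"tx":0,"ty":0,"tz":0,"twist":0.04,"fingers":0.65},{"tx":0.0705,"ty":-0.119,"tz":0.04,"twist":0,"fingers":0.65},{"tx":0.0705,"ty":-0.119,"tz":0.04,"twist":0,"fingers":0.65},{"tx":0.0705,"ty":-0.119,"tz":0.04,"twist":0,"fingers":0.65},{"tx":0.0705,"ty":-0.119,"tz":0.04,"twist":0,"fingers":0.65},{"tx":0.0705,"ty":-0.119,"tz":0.04,"twist":0,"fingers":0.65},{"tx":0.0705,"ty":-0.119,"tz":0.04,"twist":0,"fingers":0.65},{"tx":0.0705,"ty":-0.119,"tz":0.04,"twist":0,"fingers":0.65},{"tx":0.0705,"ty":-0.119,"tz":0.04,"twist":0,"fingers":0.65},{"tx":0,"ty":0,"tz":0,"twist":0,"fingers":0.65}]'

```text
clock: 1.6
eef_pos: [410.9, -313.2, 121.1]
tool_rot: [-3.138, 0.001, 0.01]
force: [-0.0, -0.5, -0.1]
width: 55.7
gripper_force: 0.0
```

>>> carry_out --moves '[{"tx":0,"ty":0.0175,"tz":0.09,"twist":0,"fingers":0.65},{"tx":0,"ty":0,"tz":0.09,"twist":0,"fingers":0.65},{"tx":0,"ty":0,"tz":0.09,"twist":0,"fingers":0.65},{"tx":0,"ty":0,"tz":0.085,"twist":0,"fingers":0.65},{"tx":0,"ty":0,"tz":0,"twist":0,"fingers":0.65},{"tx":0,"ty":0,"tz":0,"twist":0,"fingers":0},{"tx":0,"ty":0,"tz":0,"twist":0,"fingers":0},{"tx":0,"ty":0,"tz":0,"twist":0,"fingers":0},{"tx":0,"ty":0,"tz":0,"twist":0,"fingers":0},{"tx":0,"ty":0,"tz":0,"twist":0,"fingers":0}]'

```text
clock: 2.85
eef_pos: [409.5, -322.9, 16.0]
tool_rot: [3.141, -0.0, 0.003]
force: [1.0, 0.3, 0.2]
width: 0.0
gripper_force: 0.0
```

```bash
python3 - <<'E'
from h import *
s=eyes.get_image('side');t=eyes.get_image('top')
b=cv2.resize(s['color'][195:275,230:350],None,fx=6,fy=6,interpolation=cv2.INTER_CUBIC)[:,:480]
a=cv2.resize(t['color'][168:248,292:345],None,fx=6,fy=6,interpolation=cv2.INTER_CUBIC)
cv2.imwrite('pics/c1.png',np.hstack([b,a]))
print(w2px(s,[[409.5,-322.9,5]]),w2px(t,[[409.5,-322.9,5]]),ctrl.read_state())
E
```

```text
[[270.99741448 236.68449404]] [[315.73224194 223.76973996]] {'clock': 2.95, 'qpos': array([ 0.55901846,  0.77301836,  0.08316488,  2.02204145, -0.1687286 ,
        0.35282631, -0.79083516]), 'qd': array([ 0.00113008,  0.00309266, -0.00126979, -0.00048774, -0.00197036,
        0.00063998, -0.00039783]), 'tau': array([-3.11832402e-03, -5.17331779e+01,  2.04144560e+00, -7.87163347e+00,
        4.56668698e-03,  5.29995705e-04,  4.35585844e-05]), 'eef_pos': array([ 409.4429278 , -322.83945092,   15.8616866 ]), 'tool_rot': array([ 3.14158097e+00, -5.26444084e-05,  2.83503951e-03]), 'force': array([ 0.24472681,  0.28058096, -0.53008222]), 'torque': array([-0.02046921,  0.07507557,  0.04042248]), 'gripper_force': 0.0, 'width': 0.16681441567987962}
```

View pics/c1.png

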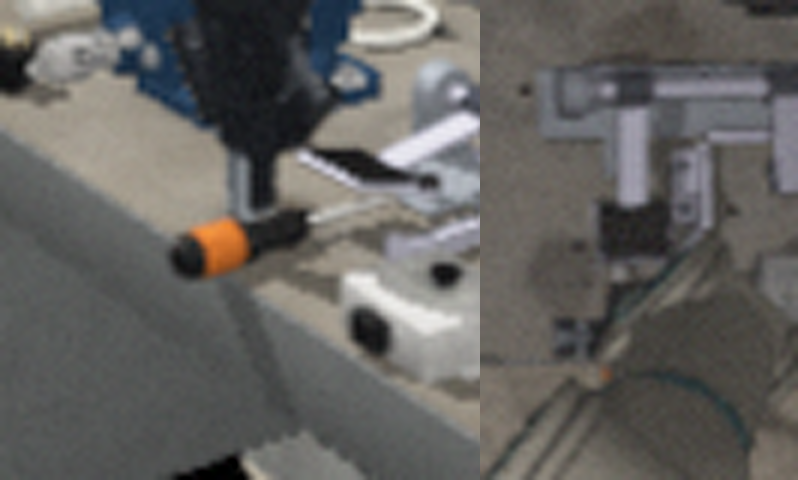

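The side crop shows the shut fingers at about (255,215), just beyond the handle. They aren't on it, although the reported TCP projects onto the handle. I'll compare the reported pose with the images.

```bash
python3 - <<'E'
from h import *
import pickle
t0=pickle.load(open('top0.pkl','rb'));s0=pickle.load(open('side0.pkl','rb'))
print('start',w2px(t0,[[241,-603,206],[241,-603,280]]),w2px(s0,[[241,-603,206],[241,-603,280]]))
s=eyes.get_image('side');t=eyes.get_image('top')
print(np.abs(np.array(s['world_from_camera'])-s0['world_from_camera']).max(),np.abs(np.array(t['world_from_camera'])-t0['world_from_camera']).max())
for z in(5,40,60): print(z,px2w(t,(307.8,223.8),z),px2w(s,(272.5,231),z))
for i in range(3): print(ctrl.read_state()['eef_pos'])
d=cv2.absdiff(t['color'],t0['color'])
a=np.vstack([cv2.resize(t0['color'][255:300,370:470],None,fx=5,fy=5,interpolation=cv2.INTER_CUBIC),cv2.resize(t['color'][195:265,280:380],None,fx=5,fy=5,interpolation=cv2.INTER_CUBIC)])
cv2.imwrite('pics/c2.png',a)
E
```

```text
start [[396.45943049 271.0180662 ]
 [402.4466425  273.04794712]] [[281.56119471 222.27615103]
 [281.90837778 193.88456808]]
0.0 0.0
5 [ 408.54929942 -290.12319419    5.        ] [ 438.10031443 -291.30812481    5.        ]
40 [ 408.55685833 -286.24242418   40.        ] [ 395.69767123 -350.28665133   40.        ]
60 [ 408.56117771 -284.02484132   60.        ] [ 371.46758941 -383.98866648   60.        ]
[ 409.42935203 -322.83736726   15.80583873]
[ 409.42935203 -322.83736726   15.80583873]
[ 409.42935203 -322.83736726   15.80583873]
```

View pics/c2.png

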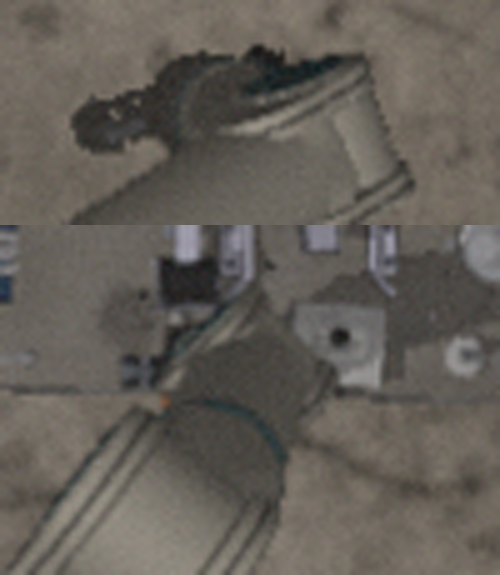

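```bash
python3 - <<'E'
from h import *
s=eyes.get_image('side');t=eyes.get_image('top')
print(w2px(s,[[364,-319.4,14],[447.7,-317.7,14],[409.5,-323,14],[409.5,-323,26],[409.5,-323,60],[409.5,-323,120]]))
print('side rays z14',px2w(s,(261.5,237.5),14),px2w(s,(281,232),14))
b=cv2.resize(s['color'][150:270,225:345],None,fx=5,fy=5,interpolation=cv2.INTER_CUBIC)
for p in w2px(s,[[409.5,-323,5],[409.5,-323,24],[409.5,-323,78]]): cv2.circle(b,tuple(int(v) for v in (p-[225,150])*5),3,(0,0,255),-1)
cv2.imwrite('pics/c3.png',b)
E
```

```text
[[258.73753539 237.3757391 ]
 [279.56618515 230.67392387]
 [271.02408396 234.19014281]
 [271.03585081 230.83281716]
 [271.06959373 221.21728338]
 [271.13063739 203.86704494]]
side rays z14 [ 370.74262176 -325.14534999   14.        ] [ 445.63792578 -328.37578464   14.        ]
```

View pics/c3.png

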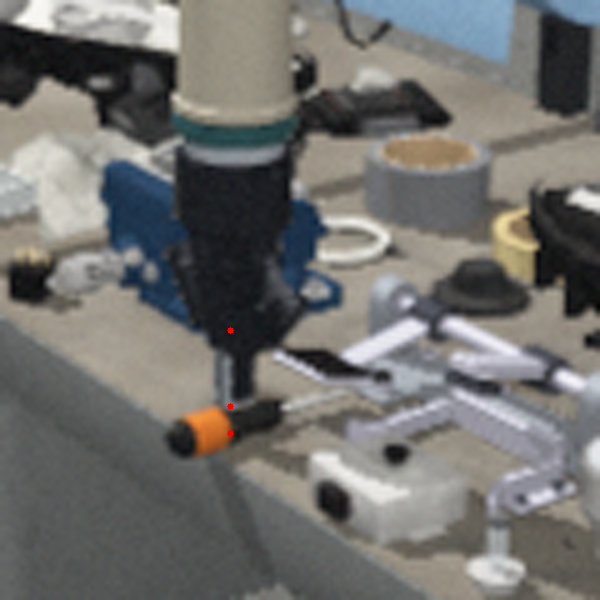

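```bash
cat >> h.py <<'E'
def ocent(im,box):
    u0,u1,v0,v1=box; h=cv2.cvtColor(im['color'],cv2.COLOR_BGR2HSV)[v0:v1,u0:u1]
    m=(h[...,0]>5)&(h[...,0]<20)&(h[...,1]>150)&(h[...,2]>80); v,u=np.nonzero(m)
    return np.array([u.mean()+u0,v.mean()+v0]),len(u)
def tri(ims,uvs):
    from scipy.optimize import least_squares
    r=least_squares(lambda P:np.concatenate([w2px(i,P)[0]-u for i,u in zip(ims,uvs)]),[400,-300,20.],x_scale=100);return r.x,r.fun
E
python3 - <<'E'
from h import *
import pickle
t0=pickle.load(open('top0.pkl','rb'));s0=pickle.load(open('side0.pkl','rb'))
s=eyes.get_image('side')
B=(250,290,220,250)
a,b,c=ocent(t0,(305,325,215,245)),ocent(s0,B),ocent(s,B)
print(a,b,c,tri([t0,s0],[a[0],b[0]]))
# finger/gripper-changed columns just above handle in side
d=np.abs(s['color'].astype(int)-s0['color']).sum(2)>60
for v in range(222,240): u=np.nonzero(d[v,255:300])[0]+255; print(v,u.min() if len(u) else None,u.max() if len(u) else None,len(u))
E
```

```text
(array([314.96969697, 229.18181818]), 33) (array([266.66666667, 235.6031746 ]), 63) (array([266.56451613, 235.64516129]), 62) (array([ 390.53997486, -321.32286715,   13.39841596]), array([ 0.54543414, -0.79246544, -0.75181508,  0.0519549 ]))
222 268 276 9
223 268 276 9
224 268 276 9
225 268 276 9
226 267 276 10
227 268 276 9
228 268 276 8
229 268 275 6
230 268 272 2
231 270 272 3
232 None None 0
233 None None 0
234 None None 0
235 None None 0
236 None None 0
237 296 299 4
238 293 299 7
239 290 299 10
```

>>> carry_out --moves '[{"tx":0,"ty":0,"tz":-0.1,"twist":0,"fingers":0},{"tx":0,"ty":0,"tz":-0.1,"twist":0,"fingers":0},{"tx":-0.11,"ty":0,"tz":0,"twist":0,"fingers":0.6},{"tx":0,"ty":0,"tz":0,"twist":0,"fingers":0.6},{"tx":0,"ty":0,"tz":0,"twist":0,"fingers":0.6}]'

```text
clock: 3.82
eef_pos: [377.0, -323.1, 75.8]
tool_rot: [3.141, -0.001, 0.003]
force: [0.0, 0.3, 0.2]
width: 51.0
gripper_force: 0.0
```

```bash
python3 - <<'E'
from h import *
import pickle
s0=pickle.load(open('side0.pkl','rb'));t0=pickle.load(open('top0.pkl','rb'))
s=eyes.get_image('side');t=eyes.get_image('top')
print(ocent(s,(250,290,220,250)),ocent(t,(305,325,215,245)),ctrl.read_state()['eef_pos'])
p=ctrl.read_state()['eef_pos']
a=cv2.resize(s['color'][160:260,220:340],None,fx=5,fy=5,interpolation=cv2.INTER_CUBIC)
b=cv2.resize(t['color'][170:245,275:345],None,fx=5,fy=5,interpolation=cv2.INTER_CUBIC)
b=cv2.copyMakeBorder(b,0,125,0,0,cv2.BORDER_CONSTANT)
for z in(-11,8,62):
  q=p+[0,0,z]
  cv2.circle(a,tuple(int(v) for v in (w2px(s,[q])[0]-[220,160])*5),2,(0,0,255),-1)
  cv2.circle(b,tuple(int(v) for v in (w2px(t,[q])[0]-[275,170])*5),2,(0,0,255),-1)
cv2.imwrite('pics/c4.png',np.hstack([a[:,:440],b]))
E
```

```text
(array([266.52459016, 235.59016393]), 61) (array([313.71428571, 227.        ]), 7) [ 377.40291513 -322.93510324   75.64906464]
```

View pics/c4.png

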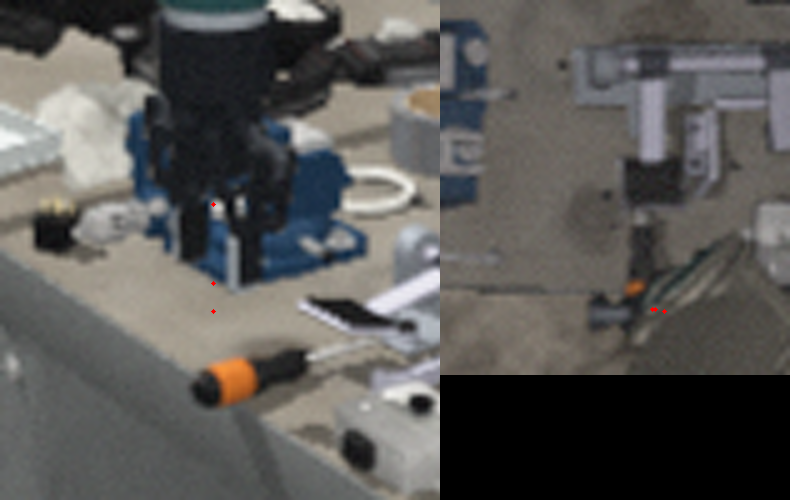

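The view shows fingertips at (237,288) and (190,260), with their midpoint on the tool axis but about 25 mm above where the nominal tip offset puts them. So the tips really sit about 9 mm behind the TCP (shut), and the jaws closed on top of the handle. I'll go about 20 mm deeper and watch the force.

>>> carry_out --moves '[{"tx":0.077,"ty":-0.007,"tz":0,"twist":0,"fingers":0.6},{"tx":0,"ty":0,"tz":0.1,"twist":0,"fingers":0.6},{"tx":0,"ty":0,"tz":0.1,"twist":0,"fingers":0.6},{"tx":0,"ty":0,"tz":0.04,"twist":0,"fingers":0.6},{"tx":0,"ty":0,"tz":0.01,"twist":0,"fingers":0.6},{"tx":0,"ty":0,"tz":0,"twist":0,"fingers":0.6}]'

```text
clock: 4.68
eef_pos: [399.9, -321.1, 1.3]
tool_rot: [3.141, -0.001, 0.003]
force: [0.1, 0.4, -0.4]
width: 51.5
gripper_force: 0.0
```

>>> carry_out --moves '[{"tx":0,"ty":0,"tz":0.01,"twist":0,"fingers":0.6},{"tx":0,"ty":0,"tz":0.01,"twist":0,"fingers":0.6},{"tx":0,"ty":0,"tz":0,"twist":0,"fingers":0.6},{"tx":0,"ty":0,"tz":0,"twist":0,"fingers":0},{"tx":0,"ty":0,"tz":0,"twist":0,"fingers":0},{"tx":0,"ty":0,"tz":0,"twist":0,"fingers":0},{"tx":0,"ty":0,"tz":0,"twist":0,"fingers":0}]'

```text
clock: 5.55
eef_pos: [399.6, -320.7, -4.9]
tool_rot: [-3.142, -0.0, 0.003]
force: [-0.8, 2.1, 6.0]
width: 21.5
gripper_force: 58.8
```

>>> carry_out --moves '[{"tx":0,"ty":0,"tz":-0.015,"twist":0,"fingers":0},{"tx":-0.07,"ty":0,"tz":0,"twist":0,"fingers":0},{"tx":-0.07,"ty":0,"tz":0,"twist":0,"fingers":0},{"tx":-0.07,"ty":0,"tz":0,"twist":0,"fingers":0},{"tx":-0.07,"ty":0,"tz":0,"twist":0,"fingers":0},{"tx":0,"ty":0,"tz":-0.12,"twist":0,"fingers":0},{"tx":0,"ty":0,"tz":-0.12,"twist":0,"fingers":0},{"tx":0,"ty":0,"tz":-0.12,"twist":0,"fingers":0},{"tx":0,"ty":0,"tz":-0.12,"twist":0,"fingers":0},{"tx":0,"ty":0,"tz":0,"twist":0,"fingers":0}]'

```text
clock: 6.8
eef_pos: [326.8, -321.2, 145.0]
tool_rot: [-3.139, -0.0, 0.004]
force: [0.1, 0.4, -1.0]
width: 21.0
gripper_force: 58.9
```

>>> carry_out --moves '[{"tx":0,"ty":0,"tz":0,"twist":-0.0525,"fingers":0},{"tx":0,"ty":0,"tz":0,"twist":-0.0525,"fingers":0},{"tx":0,"ty":0,"tz":0,"twist":-0.0525,"fingers":0},{"tx":0,"ty":0,"tz":0,"twist":-0.0525,"fingers":0},{"tx":0,"ty":0,"tz":0,"twist":-0.0525,"fingers":0},{"tx":0,"ty":0,"tz":0,"twist":-0.0525,"fingers":0},{"tx":0,"ty":0,"tz":0,"twist":-0.0525,"fingers":0},{"tx":0,"ty":0,"tz":0,"twist":-0.0525,"fingers":0},{"tx":0,"ty":0,"tz":0,"twist":-0.0525,"fingers":0},{"tx":0,"ty":0,"tz":0,"twist":-0.0525,"fingers":0},{"tx":0,"ty":0.1,"tz":-0.1,"twist":0,"fingers":0},{"tx":0,"ty":0.13,"tz":0,"twist":0,"fingers":0}]'

```text
clock: 8.3
eef_pos: [395.0, -315.4, 173.5]
tool_rot: [-3.14, -0.006, 1.65]
force: [1.2, -1.0, -1.0]
width: 21.2
gripper_force: 58.9
```

>>> carry_out --moves '[{"tx":0.13,"ty":0.035,"tz":0,"twist":0,"fingers":0},{"tx":0.13,"ty":0.035,"tz":0,"twist":0,"fingers":0},{"tx":0.13,"ty":0.035,"tz":0,"twist":0,"fingers":0},{"tx":0.13,"ty":0.035,"tz":0,"twist":0,"fingers":0},{"tx":0.13,"ty":0.035,"tz":0,"twist":0,"fingers":0},{"tx":0.13,"ty":0.035,"tz":0,"twist":0,"fingers":0},{"tx":0.13,"ty":0.035,"tz":0,"twist":0,"fingers":0},{"tx":0.13,"ty":0.035,"tz":0,"twist":0,"fingers":0},{"tx":0.13,"ty":0.035,"tz":0,"twist":0,"fingers":0},{"tx":0.13,"ty":0.035,"tz":0,"twist":0,"fingers":0},{"tx":0.13,"ty":0.035,"tz":0,"twist":0,"fingers":0},{"tx":0.13,"ty":0.02,"tz":0,"twist":0,"fingers":0}]'

```text
clock: 9.8
eef_pos: [476.8, 163.1, 174.4]
tool_rot: [-3.137, -0.007, 1.653]
force: [-0.0, -0.6, -0.7]
width: 21.5
gripper_force: 58.9
```

>>> carry_out --moves '[{"tx":0,"ty":0,"tz":0,"twist":0,"fingers":0},{"tx":0,"ty":0,"tz":0,"twist":0,"fingers":0}]'

```text
clock: 10.05
eef_pos: [476.4, 160.9, 174.6]
tool_rot: [-3.136, -0.006, 1.652]
force: [0.8, -0.4, -0.7]
width: 21.3
gripper_force: 58.9
```

```bash
python3 - <<'E'
from h import *
s=eyes.get_image('side');t=eyes.get_image('top')
p=ctrl.read_state(); print(p['eef_pos'],p['tool_rot'],p['width'])
for z in (3,27): print([w2px(s,[[464+a,200+b,z]])[0].round(1).tolist() for a,b in((0,0),(3,-36))])
a=cv2.resize(t['color'][180:240,150:240],None,fx=5,fy=5,interpolation=cv2.INTER_CUBIC)
b=cv2.resize(s['color'][140:220,160:240],None,fx=4,fy=4,interpolation=cv2.INTER_CUBIC)
a=cv2.copyMakeBorder(a,0,20,0,0,cv2.BORDER_CONSTANT)
cv2.imwrite('pics/c5.png',np.hstack([a,b]))
E
```

```text
[476.85494297 160.20961194 175.02371436] [-3.13706229 -0.00596735  1.65051536] 21.327416379227007
[[209.1, 187.8], [213.9, 190.1]]
[[208.8, 182.4], [213.6, 184.7]]
```

View pics/c5.png

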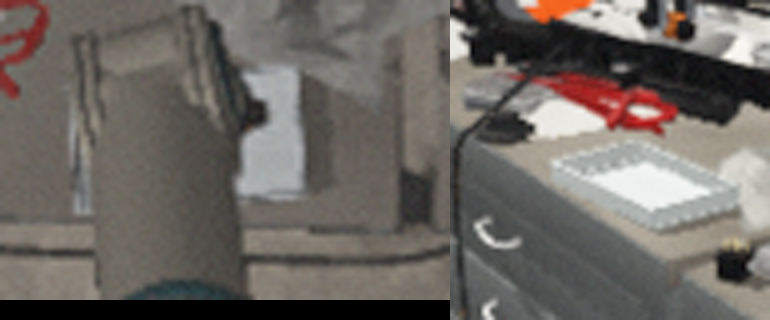

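The tray is in place, with rim corners in the side view at about (552,160), (632,138), (740,185) and (672,228), and the screwdriver is still held. I'll shift 9 mm in x, lower it and release with a part opening.

>>> carry_out --moves '[{"tx":0.005,"ty":-0.033,"tz":0,"twist":0,"fingers":0},{"tx":0,"ty":0,"tz":0.1,"twist":0,"fingers":0},{"tx":0,"ty":0,"tz":0.1,"twist":0,"fingers":0},{"tx":0,"ty":0,"tz":0.1,"twist":0,"fingers":0},{"tx":0,"ty":0,"tz":0.1,"twist":0,"fingers":0},{"tx":0,"ty":0,"tz":0.1,"twist":0,"fingers":0},{"tx":0,"ty":0,"tz":0.05,"twist":0,"fingers":0},{"tx":0,"ty":0,"tz":0.025,"twist":0,"fingers":0},{"tx":0,"ty":0,"tz":0,"twist":0,"fingers":0}]'

```text
clock: 11.28
eef_pos: [466.6, 163.5, 3.3]
tool_rot: [-3.138, -0.007, 1.652]
force: [0.2, 0.0, -0.7]
width: 21.1
gripper_force: 58.9
```

>>> carry_out --moves '[{"tx":0,"ty":0,"tz":0.013,"twist":0,"fingers":0},{"tx":0,"ty":0,"tz":0,"twist":0,"fingers":0},{"tx":0,"ty":0,"tz":0,"twist":0,"fingers":0.5},{"tx":0,"ty":0,"tz":0,"twist":0,"fingers":0.5},{"tx":0,"ty":0,"tz":0,"twist":0,"fingers":0.5},{"tx":0,"ty":0,"tz":-0.05,"twist":0,"fingers":0.5},{"tx":0,"ty":0,"tz":-0.1,"twist":0,"fingers":0.5},{"tx":0,"ty":0,"tz":-0.15,"twist":0,"fingers":0.5},{"tx":0,"ty":0,"tz":-0.15,"twist":0,"fingers":0.5},{"tx":0,"ty":0,"tz":-0.15,"twist":0,"fingers":0.5},{"tx":0,"ty":0,"tz":0,"twist":0,"fingers":0.5}]'

```text
clock: 12.65
eef_pos: [469.6, 163.2, 183.3]
tool_rot: [3.137, -0.009, 1.653]
force: [0.3, 0.5, -0.7]
width: 42.5
gripper_force: 0.0
```

```bash
python3 - <<'E'
from h import *
import pickle
t0=pickle.load(open('top0.pkl','rb'))
s=eyes.get_image('side');t=eyes.get_image('top')
B=(180,245,170,200); o=ocent(s,B); print('orange side',o,px2w(s,o[0],17))
d=np.abs(t['color'].astype(int)-t0['color']).sum(2)[165:235,320:365]; print('diff ballast area',(d>60).sum())
g=np.mean([eyes.get_image('top')['color'].astype(float).mean(2) for _ in range(6)],0).astype(np.float32)
def samp(P): 
    q=w2px(t,P).astype(np.float32); return cv2.remap(g,q[:,0],q[:,1],cv2.INTER_LINEAR)[:,0] if 0 else np.array([cv2.getRectSubPix(g,(1,1),(float(a),float(b)))[0,0] for a,b in q])
ys=np.arange(-500,-350,3.)
for X in(505,515,525): print(X,dict(zip(ys.astype(int).tolist(),samp(np.c_[np.full_like(ys,X),ys,np.full_like(ys,14)]).astype(int).tolist())))
xs=np.arange(525,620,3.)
for Y in(-400,-460): print('stop',Y,dict(zip(xs.astype(int).tolist(),samp(np.c_[xs,np.full_like(xs,Y),np.full_like(xs,22)]).astype(int).tolist())))
m=(g[205:232,332:362]>135).astype(np.uint8); n,l,st,c=cv2.connectedComponentsWithStats(m); k=1+np.argmax(st[1:,4])
pts=np.argwhere(l==k)[:,::-1]+[332,205]; r=cv2.minAreaRect(pts.astype(np.float32)); print('ballast',r,px2w(t,r[0],30),st[k])
E
```

```text
orange side (array([213.72, 187.04]), 25) [466.37942507 162.97726973  17.        ]
diff ballast area 491
505 {-500: 74, -497: 86, -494: 95, -491: 90, -488: 96, -485: 102, -482: 112, -479: 143, -476: 117, -473: 93, -470: 91, -467: 91, -464: 92, -461: 92, -458: 92, -455: 92, -452: 92, -449: 93, -446: 93, -443: 95, -440: 95, -437: 95, -434: 92, -431: 91, -428: 92, -425: 95, -422: 98, -419: 100, -416: 101, -413: 100, -410: 101, -407: 102, -404: 103, -401: 103, -398: 101, -395: 98, -392: 87, -389: 77, -386: 71, -383: 72, -380: 102, -377: 124, -374: 132, -371: 108, -368: 108, -365: 107, -362: 105, -359: 107, -356: 102, -353: 89}
515 {-500: 78, -497: 96, -494: 112, -491: 112, -488: 109, -485: 107, -482: 107, -479: 111, -476: 89, -473: 77, -470: 95, -467: 98, -464: 98, -461: 98, -458: 97, -455: 95, -452: 90, -449: 84, -446: 91, -443: 94, -440: 95, -437: 97, -434: 100, -431: 99, -428: 93, -425: 66, -422: 64, -419: 77, -416: 99, -413: 100, -410: 99, -407: 97, -404: 96, -401: 95, -398: 95, -395: 96, -392: 94, -389: 88, -386: 79, -383: 68, -380: 95, -377: 121, -374: 138, -371: 131, -368: 140, -3
[... 591 characters left out ...]
95, 528: 92, 531: 92, 534: 93, 537: 94, 540: 95, 543: 95, 546: 97, 549: 105, 552: 99, 555: 89, 558: 86, 561: 88, 564: 89, 567: 89, 570: 88, 573: 80, 576: 82, 579: 99, 582: 108, 585: 104, 588: 95, 591: 90, 594: 89, 597: 81, 600: 68, 603: 66, 606: 66, 609: 68, 612: 69, 615: 70, 618: 70}
stop -460 {525: 84, 528: 75, 531: 71, 534: 71, 537: 70, 540: 69, 543: 68, 546: 68, 549: 82, 552: 106, 555: 100, 558: 94, 561: 90, 564: 89, 567: 90, 570: 89, 573: 85, 576: 73, 579: 86, 582: 101, 585: 114, 588: 104, 591: 91, 594: 82, 597: 82, 600: 80, 603: 78, 606: 75, 609: 65, 612: 56, 615: 49, 618: 44}
ballast ((346.5, 218.5), (15.0, 17.0), 90.0) [ 434.08426244 -445.32294273   30.        ] [  6   6  18  16 221]
```

>>> carry_out --moves '[{"tx":0,"ty":0,"tz":0,"twist":0.053,"fingers":0.5},{"tx":0,"ty":0,"tz":0,"twist":0.053,"fingers":0.5},{"tx":0,"ty":0,"tz":0,"twist":0.053,"fingers":0.5},{"tx":0,"ty":0,"tz":0,"twist":0.053,"fingers":0.5},{"tx":0,"ty":0,"tz":0,"twist":0.053,"fingers":0.5},{"tx":0,"ty":0,"tz":0,"twist":0.053,"fingers":0.5},{"tx":0,"ty":0,"tz":0,"twist":0.053,"fingers":0.5},{"tx":0,"ty":0,"tz":0,"twist":0.053,"fingers":0.5},{"tx":0,"ty":0,"tz":0,"twist":0.053,"fingers":0.5},{"tx":0,"ty":0,"tz":0,"twist":0.053,"fingers":0.5},{"tx":0,"ty":0,"tz":0,"twist":0,"fingers":0.5}]'

```text
clock: 14.42
eef_pos: [466.9, 162.4, 178.5]
tool_rot: [-3.136, 0.005, -0.01]
force: [0.1, 0.3, -0.8]
width: 42.8
gripper_force: 0.0
```

>>> carry_out --moves '[{"tx":-0.022,"ty":0.165,"tz":0,"twist":0,"fingers":0.5},{"tx":-0.022,"ty":0.165,"tz":0,"twist":0,"fingers":0.5},{"tx":-0.022,"ty":0.165,"tz":0,"twist":0,"fingers":0.5},{"tx":-0.022,"ty":0.165,"tz":0,"twist":0,"fingers":0.5},{"tx":-0.022,"ty":0.165,"tz":0,"twist":0,"fingers":0.5},{"tx":-0.022,"ty":0.165,"tz":0,"twist":0,"fingers":0.5},{"tx":-0.022,"ty":0.165,"tz":0,"twist":0,"fingers":0.5},{"tx":-0.022,"ty":0.165,"tz":0,"twist":0,"fingers":0.5},{"tx":-0.022,"ty":0.165,"tz":0,"twist":0,"fingers":0.5},{"tx":-0.022,"ty":0.165,"tz":0,"twist":0,"fingers":0.5},{"tx":-0.022,"ty":0.165,"tz":0,"twist":0,"fingers":0.5},{"tx":-0.022,"ty":0.165,"tz":0,"twist":0,"fingers":0.5}]'

```text
clock: 15.92
eef_pos: [380.2, -432.0, 175.3]
tool_rot: [-3.135, 0.004, -0.009]
force: [0.8, 0.0, 0.1]
width: 42.4
gripper_force: 0.0
```

>>> carry_out --moves '[{"tx":0,"ty":0.04,"tz":0.1,"twist":0,"fingers":0.5},{"tx":0,"ty":0,"tz":0.1,"twist":0,"fingers":0.5},{"tx":0,"ty":0,"tz":0,"twist":0,"fingers":0.5},{"tx":0,"ty":0,"tz":0,"twist":0,"fingers":0.5}]'

```text
clock: 16.42
eef_pos: [380.5, -442.5, 116.3]
tool_rot: [-3.136, 0.003, -0.011]
force: [-0.9, 0.0, 0.2]
width: 42.5
gripper_force: 0.0
```

>>> carry_out --moves '[{"tx":0.017,"ty":0.01,"tz":0,"twist":0,"fingers":0.5},{"tx":0,"ty":0,"tz":0.1,"twist":0,"fingers":0.5},{"tx":0,"ty":0,"tz":0.1,"twist":0,"fingers":0.5},{"tx":0,"ty":0,"tz":0.08,"twist":0,"fingers":0.5},{"tx":0,"ty":0,"tz":0.05,"twist":0,"fingers":0.5},{"tx":0,"ty":0,"tz":0.035,"twist":0,"fingers":0.5},{"tx":0,"ty":0,"tz":0,"twist":0,"fingers":0.5},{"tx":0,"ty":0,"tz":0,"twist":0,"fingers":0},{"tx":0,"ty":0,"tz":0,"twist":0,"fingers":0},{"tx":0,"ty":0,"tz":0,"twist":0,"fingers":0},{"tx":0,"ty":0,"tz":0,"twist":0,"fingers":0}]'

```text
clock: 17.8
eef_pos: [385.2, -445.1, 7.1]
tool_rot: [-3.136, 0.003, -0.013]
force: [-0.4, 0.8, 6.2]
width: 16.4
gripper_force: 58.5
```

>>> carry_out --moves '[{"tx":0,"ty":0,"tz":0,"twist":0,"fingers":0.5},{"tx":0,"ty":0,"tz":0,"twist":0,"fingers":0.5},{"tx":0,"ty":0,"tz":0.015,"twist":0,"fingers":0.5},{"tx":0,"ty":0,"tz":0.015,"twist":0,"fingers":0.5},{"tx":0,"ty":0,"tz":0,"twist":0,"fingers":0.5},{"tx":0,"ty":0,"tz":0,"twist":0,"fingers":0},{"tx":0,"ty":0,"tz":0,"twist":0,"fingers":0},{"tx":0,"ty":0,"tz":0,"twist":0,"fingers":0},{"tx":0,"ty":0,"tz":0,"twist":0,"fingers":0}]'

```text
clock: 18.92
eef_pos: [384.8, -444.5, -2.7]
tool_rot: [-3.135, 0.004, -0.013]
force: [-0.8, 0.3, 3.0]
width: 21.0
gripper_force: 58.7
```

>>> carry_out --moves '[{"tx":0,"ty":-0.014,"tz":0,"twist":-0.006,"fingers":0},{"tx":0,"ty":-0.014,"tz":0,"twist":-0.006,"fingers":0},{"tx":0,"ty":-0.014,"tz":0,"twist":-0.0065,"fingers":0},{"tx":0,"ty":0,"tz":0,"twist":0,"fingers":0},{"tx":0.04,"ty":0,"tz":0,"twist":0,"fingers":0},{"tx":0.04,"ty":0,"tz":0,"twist":0,"fingers":0},{"tx":0,"ty":0,"tz":0,"twist":0,"fingers":0}]'

```text
clock: 19.8
eef_pos: [409.2, -430.2, -2.8]
tool_rot: [-3.134, 0.004, 0.047]
force: [-0.4, -0.5, 5.8]
width: 20.8
gripper_force: 59.3
```

```bash
python3 - <<'E'
from h import *
import pickle
s0=pickle.load(open('side0.pkl','rb'));s=eyes.get_image('side')
p=ctrl.read_state();print(p['eef_pos'],p['tool_rot'],p['force'],p['width'])
# plug: dark blob on bright cover in side view; compare s0 and s
for im in(s0,s):
    g=im['color'].mean(2); P=[]
    best=None
    for x in range(420,540,2):
        for y in range(-460,-410,2):
            u=w2px(im,[[x,y,36],[x+16,y-6,30],[x-16,y+6,30],[x-14,y-14,30],[x+10,y+18,30]])
            v=[float(cv2.getRectSubPix(im['color'].mean(2).astype(np.float32),(3,3),(float(a),float(b))).mean()) for a,b in u]
            sc=min(v[1:])-v[0]
            if best is None or sc>best[0]: best=(sc,x,y)
    print('plug',best)
E
```

```text
[ 409.16135845 -430.22266114   -2.76794958] [-3.1341898   0.00366411  0.04642557] [ 0.12228102 -0.80552047  5.592805  ] 20.90302854290222
plug (94.72683715820312, 440, -448)
plug (21.4559326171875, 498, -432)
```

>>> carry_out --moves '[{"tx":0.03,"ty":0,"tz":0,"twist":0,"fingers":0},{"tx":0.03,"ty":0,"tz":0,"twist":0,"fingers":0},{"tx":0.03,"ty":0,"tz":0,"twist":0,"fingers":0},{"tx":0,"ty":0,"tz":0,"twist":0,"fingers":0}]'

```text
clock: 20.35
eef_pos: [435.2, -429.4, -2.8]
tool_rot: [-3.134, 0.005, 0.046]
force: [-3.1, 0.2, 7.0]
width: 20.9
gripper_force: 59.6
```

>>> carry_out --moves '[{"tx":0.025,"ty":0,"tz":0,"twist":0,"fingers":0},{"tx":0.025,"ty":0,"tz":0,"twist":0,"fingers":0},{"tx":0,"ty":0,"tz":0,"twist":0,"fingers":0}]'

```text
clock: 20.72
eef_pos: [449.7, -428.8, -2.8]
tool_rot: [-3.134, 0.005, 0.046]
force: [-2.7, -0.2, 7.3]
width: 20.6
gripper_force: 59.7
```

>>> carry_out --moves '[{"tx":0.02,"ty":0,"tz":0,"twist":0,"fingers":0},{"tx":0.015,"ty":0,"tz":0,"twist":0,"fingers":0},{"tx":0,"ty":0,"tz":0,"twist":0,"fingers":0}]'

```text
clock: 21.1
eef_pos: [459.4, -428.4, -2.8]
tool_rot: [-3.134, 0.006, 0.045]
force: [-5.2, 0.4, 6.5]
width: 21.0
gripper_force: 59.9
```

>>> carry_out --moves '[{"tx":0.01,"ty":0,"tz":0,"twist":0,"fingers":0},{"tx":0.01,"ty":0,"tz":0,"twist":0,"fingers":0},{"tx":0,"ty":0,"tz":0,"twist":0,"fingers":0}]'

```text
clock: 21.48
eef_pos: [463.4, -428.4, -2.8]
tool_rot: [-3.133, 0.009, 0.044]
force: [-7.4, 0.3, 9.9]
width: 20.7
gripper_force: 60.4
```

>>> carry_out --moves '[{"tx":0.01,"ty":0,"tz":0,"twist":0,"fingers":0},{"tx":0,"ty":0,"tz":0,"twist":0,"fingers":0}]'

```text
clock: 21.72
eef_pos: [463.5, -428.3, -2.8]
tool_rot: [-3.132, 0.013, 0.043]
force: [-12.7, 0.4, 13.5]
width: 20.8
gripper_force: 61.2
```

>>> carry_out --moves '[{"tx":0.01,"ty":0,"tz":0,"twist":0,"fingers":0},{"tx":0,"ty":0,"tz":0,"twist":0,"fingers":0}]'

```text
clock: 21.98
eef_pos: [463.5, -428.4, -2.8]
tool_rot: [-3.131, 0.017, 0.042]
force: [-18.1, 0.9, 17.5]
width: 20.9
gripper_force: 61.9
```

>>> carry_out --moves '[{"tx":0,"ty":0,"tz":0,"twist":0,"fingers":0.5},{"tx":0,"ty":0,"tz":0,"twist":0,"fingers":0.5},{"tx":0,"ty":0,"tz":0,"twist":0,"fingers":0.5}]'

```text
clock: 22.35
eef_pos: [470.8, -426.6, -4.1]
tool_rot: [-3.132, 0.008, 0.045]
force: [-5.3, 0.2, 2.0]
width: 42.6
gripper_force: 3.1
```

>>> carry_out --moves '[{"tx":-0.05,"ty":0,"tz":0,"twist":0,"fingers":0.5},{"tx":-0.1,"ty":0,"tz":0,"twist":0,"fingers":0.5},{"tx":0,"ty":0,"tz":-0.1,"twist":0,"fingers":0.5},{"tx":0,"ty":0,"tz":-0.15,"twist":0,"fingers":0.5},{"tx":0,"ty":-0.13,"tz":-0.15,"twist":0,"fingers":0},{"tx":0,"ty":-0.15,"tz":0,"twist":0,"fingers":0},{"tx":0,"ty":-0.15,"tz":0,"twist":0,"fingers":0},{"tx":0,"ty":-0.15,"tz":0,"twist":0,"fingers":0},{"tx":0,"ty":-0.15,"tz":0,"twist":0,"fingers":0},{"tx":0,"ty":0,"tz":0,"twist":0,"fingers":0}]'

```text
clock: 23.6
eef_pos: [418.7, -207.1, 118.2]
tool_rot: [-3.131, 0.004, 0.052]
force: [1.0, 0.3, 0.1]
width: 0.3
gripper_force: 0.0
```

```bash
python3 - <<'E'
from h import *
s=eyes.get_image('side');t=eyes.get_image('top')
a=cv2.resize(t['color'][170:240,292:372],None,fx=6,fy=6,interpolation=cv2.INTER_CUBIC)
b=cv2.resize(s['color'][205:275,285:345],None,fx=5,fy=6,interpolation=cv2.INTER_CUBIC)
cv2.imwrite('pics/c6.png',np.hstack([a,b]))
print(w2px(t,[[483,-428,30],[549,-428,22]])); print(ctrl.read_state()['force'])
g=np.mean([eyes.get_image('top')['color'].astype(float).mean(2) for _ in range(6)],0).astype(np.float32)
f=lambda x,y,z:int(cv2.getRectSubPix(g,(1,1),tuple(float(v) for v in w2px(t,[[x,y,z]])[0]))[0,0])
for Y in(-405,-452): print(Y,[(x,f(x,Y,30)) for x in range(465,565,4)])
for X in(490,500): print(X,[(y,f(X,y,30)) for y in range(-480,-375,4)])
E
```

```text
[[342.48069312 206.41754815]
 [342.37615537 190.43568222]]
[ 0.37761081 -0.67422601  0.63234155]
-405 [(465, 74), (469, 72), (473, 72), (477, 77), (481, 92), (485, 107), (489, 110), (493, 111), (497, 111), (501, 113), (505, 112), (509, 109), (513, 112), (517, 119), (521, 143), (525, 150), (529, 144), (533, 140), (537, 140), (541, 140), (545, 118), (549, 133), (553, 105), (557, 105), (561, 111)]
-452 [(465, 76), (469, 73), (473, 69), (477, 68), (481, 76), (485, 101), (489, 108), (493, 109), (497, 108), (501, 111), (505, 118), (509, 118), (513, 117), (517, 118), (521, 118), (525, 113), (529, 108), (533, 103), (537, 104), (541, 106), (545, 98), (549, 99), (553, 98), (557, 97), (561, 97)]
490 [(-480, 99), (-476, 77), (-472, 67), (-468, 86), (-464, 105), (-460, 110), (-456, 109), (-452, 109), (-448, 110), (-444, 110), (-440, 110), (-436, 109), (-432, 110), (-428, 112), (-424, 113), (-420, 113), (-416, 113), (-412, 112), (-408, 111), (-404, 110), (-400, 108), (-396, 99), (-392, 79), (-388, 63), (-384, 66), (-380, 70), (-376, 89)]
500 [(-480, 101), (-476, 104), (-472, 76), (-468, 86), (-464, 105), (-460, 110), (-456, 110), (-452, 110), (-448, 110), (-444, 110), (-440, 110), (-436, 110), (-432, 111), (-428, 113), (-424, 113), (-420, 114), (-416, 115), (-412, 114), (-408, 113), (-404, 112), (-400, 108), (-396, 98), (-392, 87), (-388, 98), (-384, 119), (-380, 98), (-376, 111)]
```

View pics/c6.png

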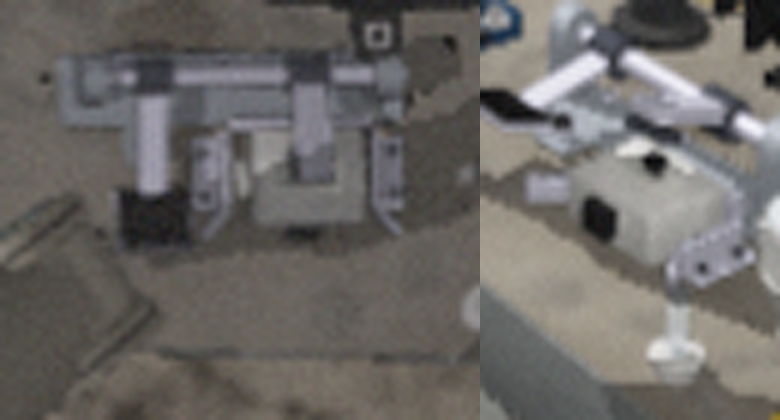

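The view shows the ballast seated between the rails with its cover at (255–365, 125–225), its rear at the back stop, its plug by the arm foot and the treadle up. Its near face at x≈482 and centre line at y≈−430 match home (483, −429). Next I'll press the treadle.

>>> carry_out --moves '[{"tx":0.067,"ty":0.133,"tz":0,"twist":0,"fingers":0},{"tx":0.067,"ty":0.133,"tz":0,"twist":0,"fingers":0},{"tx":0.067,"ty":0.133,"tz":0,"twist":0,"fingers":0},{"tx":0,"ty":0,"tz":0.1,"twist":0,"fingers":0},{"tx":0,"ty":0,"tz":0.1,"twist":0,"fingers":0},{"tx":0,"ty":0,"tz":0.04,"twist":0,"fingers":0},{"tx":0,"ty":0,"tz":0,"twist":0,"fingers":0},{"tx":0,"ty":0,"tz":0,"twist":0,"fingers":0}]'

```text
clock: 25.0
eef_pos: [484.7, -328.9, 46.4]
tool_rot: [-3.136, 0.002, 0.045]
force: [-0.2, -0.2, -1.1]
width: 0.2
gripper_force: 0.0
```

>>> carry_out --moves '[{"tx":0,"ty":-0.015,"tz":0.03,"twist":0,"fingers":0},{"tx":0,"ty":0,"tz":0.03,"twist":0,"fingers":0},{"tx":0,"ty":0,"tz":0.03,"twist":0,"fingers":0},{"tx":0,"ty":0,"tz":0.02,"twist":0,"fingers":0},{"tx":0,"ty":0,"tz":0,"twist":0,"fingers":0}]'

```text
clock: 25.62
eef_pos: [485.7, -322.9, 12.4]
tool_rot: [-3.135, 0.001, 0.047]
force: [4.3, 2.4, 4.9]
width: 0.5
gripper_force: 3.1
```

>>> carry_out --moves '[{"tx":0,"ty":0,"tz":0.02,"twist":0,"fingers":0},{"tx":0,"ty":0,"tz":0.015,"twist":0,"fingers":0},{"tx":0,"ty":0,"tz":0.01,"twist":0,"fingers":0},{"tx":0,"ty":0,"tz":0,"twist":0,"fingers":0}]'

```text
clock: 26.12
eef_pos: [488.5, -323.1, 0.9]
tool_rot: [-3.136, -0.004, 0.048]
force: [6.0, 5.0, 14.2]
width: 0.0
gripper_force: 6.8
```

>>> carry_out --moves '[{"tx":0,"ty":0,"tz":0.01,"twist":0,"fingers":0},{"tx":0,"ty":0,"tz":0.01,"twist":0,"fingers":0},{"tx":0,"ty":0,"tz":0,"twist":0,"fingers":0}]'

```text
clock: 26.5
eef_pos: [489.0, -323.2, -0.5]
tool_rot: [-3.135, -0.007, 0.047]
force: [-0.5, 10.6, 52.9]
width: 0.1
gripper_force: 26.3
```

>>> carry_out --moves '[{"tx":0,"ty":0,"tz":0.01,"twist":0,"fingers":0},{"tx":0,"ty":0,"tz":0,"twist":0,"fingers":0}]'

```text
clock: 26.75
eef_pos: [489.1, -323.2, -0.9]
tool_rot: [-3.134, -0.008, 0.047]
force: [-5.2, 13.7, 73.4]
width: -0.3
gripper_force: 37.0
```

>>> carry_out --moves '[{"tx":0,"ty":0,"tz":-0.005,"twist":0,"fingers":0},{"tx":0,"ty":0,"tz":0,"twist":0,"fingers":0},{"tx":0,"ty":0,"tz":0,"twist":0,"fingers":0},{"tx":0,"ty":0,"tz":0,"twist":0,"fingers":0},{"tx":0,"ty":0,"tz":0,"twist":0,"fingers":0},{"tx":0,"ty":0,"tz":0,"twist":0,"fingers":0},{"tx":0,"ty":0,"tz":0,"twist":0,"fingers":0},{"tx":0,"ty":0,"tz":0,"twist":0,"fingers":0},{"tx":0,"ty":0,"tz":0,"twist":0,"fingers":0}]'

```text
clock: 27.88
eef_pos: [489.0, -323.2, -0.7]
tool_rot: [-3.135, -0.008, 0.047]
force: [-2.6, 12.6, 64.3]
width: 0.0
gripper_force: 31.6
```

>>> carry_out --moves '[{"tx":0,"ty":0,"tz":-0.03,"twist":0,"fingers":0},{"tx":0,"ty":0,"tz":-0.03,"twist":0,"fingers":0},{"tx":0,"ty":0,"tz":-0.03,"twist":0,"fingers":0},{"tx":0,"ty":0,"tz":-0.03,"twist":0,"fingers":0},{"tx":0,"ty":0,"tz":-0.04,"twist":0,"fingers":0},{"tx":0,"ty":0,"tz":-0.1,"twist":0,"fingers":0},{"tx":0,"ty":0,"tz":-0.15,"twist":0,"fingers":0},{"tx":0,"ty":0,"tz":-0.15,"twist":0,"fingers":0},{"tx":-0.1,"ty":-0.13,"tz":0,"twist":0,"fingers":0},{"tx":-0.1,"ty":-0.13,"tz":0,"twist":0,"fingers":0},{"tx":0,"ty":-0.13,"tz":0,"twist":0,"fingers":0},{"tx":0,"ty":0,"tz":0,"twist":0,"fingers":0}]'

```text
clock: 29.38
eef_pos: [417.9, -207.5, 160.2]
tool_rot: [-3.133, 0.005, 0.049]
force: [0.1, 0.0, 0.2]
width: 0.2
gripper_force: 0.0
```

```bash
python3 - <<'E'
from h import *
import cv2
old=cv2.imread('pics/c6.png'); s=eyes.get_image('side');t=eyes.get_image('top')
p=ctrl.read_state(); print(p['eef_pos'],p['force'],p['clock'])
b=cv2.resize(s['color'][205:275,285:345],None,fx=5,fy=6,interpolation=cv2.INTER_CUBIC)
o=old[:,480:]
d=np.abs(b.astype(int)-o).sum(2); print('diff by block',[[int((d[i:i+60,j:j+50]>70).sum()) for j in range(0,300,50)] for i in range(0,420,60)])
# dark plug pixels near (655-480,160) in crop
for im in(o,b):
    m=im[140:190,150:200].mean(2)<60; v,u=np.nonzero(m); print('plug dark',m.sum(),u.mean()+150,v.mean()+140)
    m=im[80:140,0:70].mean(2)<55; v,u=np.nonzero(m); print('pad dark',m.sum(),u.mean(),v.mean()+80)
print(ocent(s,(180,245,170,200)))
E
```

```text
[ 419.04733056 -211.09990156  160.60670648] [-0.42928008  0.72669264  0.36110824] 29.475
diff by block [[0, 0, 0, 0, 0, 0], [0, 0, 0, 47, 0, 0], [102, 0, 423, 758, 0, 0], [768, 379, 16, 0, 0, 297], [0, 28, 742, 393, 58, 33], [0, 0, 0, 58, 8, 10], [0, 0, 351, 881, 561, 435]]
plug dark 272 174.44485294117646 162.90073529411765
pad dark 1086 27.626151012891345 106.04696132596685
plug dark 152 175.53947368421052 168.4671052631579
pad dark 1086 27.79926335174954 105.97421731123389
(array([213.58333333, 187.04166667]), 24)
```

```bash
python3 -c "
from cell import job
print(job.finish_job())"
```

```text
the job is handed in; nothing more can be done
None
```

I handed the job in at about 29.5 s of the 72 s allowed, and no verdict came back. By camera checks, the screwdriver is in the tray, the ballast is home against the back stop, the plug visibly dropped after about 1 s with the treadle on its stop, and the treadle is fully up.

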